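Load the ring-gluing post

TASK

Press the freshly glued dark walnut napkin ring: lower it over the post of the gluing stand until it rests flat on the stand's seat, then lower the blue pressing weight over the same post so that it sits flat on top of the ring. Lower both all the way, without letting them drop, and leave the white ring where it is.

Things in the scene. Friction and masses are not known exactly. Their poses are not given: they have to be found in the camera images.
- seat (a point): Centre of the top face of the gluing stand's seat, z up. The stand is fixed: a grey square board 120 x 120 x 12 mm with a round aluminium seat, 44 mm diameter and 12 mm high, on its middle, so this point is 24 mm above the table. From it a steel post, 12 mm diameter and 60 mm high (its last 10 mm taper to 6 mm), rises along z; its tip is 84 mm above the table.
- dark_ring_mid (a point): Centre (half-way up, on the bore's axis) of the dark brown walnut ring: a 40 mm tall tube standing upright, 52 mm outer diameter, 32 mm bore right through along its z axis; about 60 g, loose on the table.
- weight_mid (a point): Centre (half-way up, on the bore's axis) of the pressing weight, a blue-painted steel collar: a 40 mm tall tube standing upright, 52 mm outer diameter, 32 mm bore right through along its z axis; about 400 g, loose on the table.
- white_ring_mid (a point): Centre (half-way up, on the bore's axis) of the white ring, not wanted now: a 40 mm tall tube standing upright, 52 mm outer diameter, 32 mm bore right through along its z axis; about 50 g, loose on the table.
Mind the look-alikes: they are no part of the job. Leave any orange or red look-alike of the part that bears weight_mid alone.

How it is judged (in metres and radians):
On the way, in this order (a step that is already met when the one before it is completed fails the run):
1. the walnut ring rests flat on the seat, over the post (z of dark_ring_mid in the frame of seat between 0.014 and 0.026 m and horizontal distance between dark_ring_mid and seat below 0.014 m and angle between dark_ring_mid's own z axis and vertical below 0.17 rad), for 0.2 s.
2. the blue weight rests flat on the walnut ring, over the post (z of weight_mid in the frame of seat between 0.054 and 0.066 m and horizontal distance between weight_mid and seat below 0.014 m and angle between weight_mid's own z axis and vertical below 0.17 rad), for 0.2 s.
At the end, for the whole second after the job is handed in: The walnut ring stands on the seat over the post and the blue weight on top of it over the same post: each ring's centre within 14 mm sideways of the post's axis and within 6 mm of its height (20 mm above the seat for the ring, 60 mm for the weight), tilted less than 10 degrees, and at rest (all of step 1 and all of step 2 and linear speed of each of dark_ring, weight below 0.03 m/s); the robot touches nothing.
It fails at once if the white ring is moved more than 30 mm (distance of white_ring_mid from where it was at the start of the episode above 0.03 m).
It fails at once if the walnut ring is dropped (falls free faster than 0.75 m/s, about 30 mm) (contact force between the fingers and dark_ring below 0.05 N and linear speed of dark_ring above 0.75 m/s).
It fails at once if the weight is dropped (falls free faster than 0.75 m/s, about 30 mm) (contact force between the fingers and weight below 0.05 N and linear speed of weight above 0.75 m/s).
It also fails if it takes over 69 s, if anything falls off the work surface, if the arm or the gripper's body presses on something with over 40 N, if the wrist force passes 120 N, or if a joint passes its speed limit or range.

ROBOT

A 6-joint arm with a two-finger parallel gripper is mounted at the origin on the work surface. World frame = base frame: x ahead of the robot, y to its left, z up, the work surface at z = 0. Lengths are in mm, angles in degrees, forces in N, time in s.
With the tool pointing down it reaches from about 300 to 850 mm from the base axis. Payload 4.2 kg.
Tool frame: the origin (TCP) lies at the very end of the fingers, on their centre line; the grasp point (between the pads) lies 19 mm behind it; z points along the fingers, y is the line along which they close (so a half turn about z gives the same grasp; the last joint's range is limited). The gripper opens to 91 mm and grips with 3 to 60 N. Pads are 32 mm wide; open, the fingers measure 118 mm over their backs; the gripper's body (76 mm by 178 mm) begins 60 mm behind the grasp point.
Start: joints at [-73.74, 18.312, 89.639, -0, 72.044, -1.146], TCP at [172.013, -548.684, 213.976] pointing down, gripper open.
Joint ranges: [-177.97, 177.97], [-48.28, 115.42], [12.27, 149.76], [-77.06, 257.06], [2.81, 150.46], [-146.56, 146.56]. Speed limits (degrees/s): [147.25, 147.25, 180, 180, 180, 180].

INTERFACE

Orientations are given as [roll, pitch, yaw] about the fixed x, y, z axes, in that order (R = Rz(yaw) Ry(pitch) Rx(roll)).
In Python, from workcell import * gives the robot as it stands.
- The arm moves only by the tool move_arm, never from a script. Its argument "motion" is a list of rows, each a list of 3 entries, a list of its own where there are three numbers: the finger opening in mm, from 0 to 91.2, then the shift along the world's x, y, z in units of 25 mm (1.0 is 25 mm), then the turn, a rotation vector about the world's x, y, z in units of 4 degrees (1.0 is 4 degrees). In form: [[grip, [x, y, z], [ax, ay, az]], ...]. A call has 1 to 20 rows; each row shifts and turns the commanded pose from where the row before left it; what a row does not reach is not made up. A row lasts 1/12 s, in which the tool goes at most 41.7 mm and 7.16 degrees, less where a joint would pass 70% of its speed; a pose out of reach is approached as far as the arm can. A call with a number of a shift or a turn outside -1 to 1 is refused whole. A call with a gripper value outside its range is refused whole. The fingers move at their own pace and stop on an object; "grip_force" is the grip in N (left out, the last holds). Time passes only in rows, so rows that do not move let the fingers close. It gives the time, the measured TCP pose, the force, the opening and the grip force at its end, in the units of the state.
- state(): the state, without advancing time (a new reading comes with each control period).
- grab_frame(name): name is "scene" or "top"; returns the picture (400x640x3 uint8, blue, green, red); there is no depth.
- camera_info(name): a dict with "fx", "fy", "cx", "cy" (pixels), "rvec" (rotation vector, rad) and "tvec" (3), from world to camera coordinates, as OpenCV has them. Camera axes: x right, y down, z forward; pixel columns grow to the right and rows downward; lengths in mm; the calibration is good to about 2 mm. A picture is of the moment at which its call begins. camera_info takes no time and is no camera call.
- job_done(): hands the job in; it is judged then, once.
The state is a dict: "time_s": time; "qpos": joint angles; "qvel": joint speeds; "effort": joint torques, N m; "ee_pos": TCP position; "ee_rot": TCP orientation; "force": force on the tool from outside, world axes, zero at the start; "torque": the same for the moment, N m; "gripper_width": finger opening in mm; "gripper_force": force on a finger pad.
Only numpy, scipy, OpenCV 4.12 (cv2) and the standard library are available. Lean on these libraries where they do the work, as an engineer would, in place of code of your own. Each camera call takes 0.05 s, during which the arm holds its last target. There are 200 camera calls.

## Working session

There is one attempt and no reset: what is moved stays moved. The work goes in short steps, Python scripts to look and compute and a tool call to move; the robot and the scene stay as the last step left them, time stands still between calls to the robot, and variables do not carry over. Pictures are saved under pics/ and viewed, at most 10 in all, crops included, and the job is handed in when it is done.

Besides the shell and the picture viewer there is one more tool, called after "Request:" by a JSON object that holds its "name" and its "arguments", one argument or row to a line. move_arm: Moves the arm, as the interface text tells. Shifts and turns lie within -1 to 1; 1 stands for 25 mm of shift or 4 degrees of turn. Its arguments: {"type":"object","properties":{"motion":{"type":"array","items":{"type":"array"}},"grip_force":{"type":"number"}},"required":["motion"]}

```bash
mkdir -p pics; python3 - <<'E'
from workcell import *
import cv2,numpy as np
for n in("scene","top"):
    cv2.imwrite(f"pics/{n}0.png",grab_frame(n)); c=camera_info(n)
    R=cv2.Rodrigues(np.array(c["rvec"],float))[0]; print(n,c["fx"],c["cx"],c["cy"],(-R.T@np.array(c["tvec"],float).ravel()).round(),R[2].round(2))
s=state();print(s["time_s"],s["ee_pos"],s["ee_rot"])
E
```

```text
scene 393.1448107286433 321.48464995181376 192.619597593218 [1118.  340.  764.] [-0.55 -0.39 -0.74]
top 433.5457598183008 319.5378105114941 195.0412799363576 [ 466.  -15. 1146.] [ 0.11 -0.01 -0.99]
0.1 [ 171.87863452 -548.25029673  213.24452152] [-1.79912937e+02 -8.16705264e-04  1.74060892e+01]
```

View pics/scene0.png

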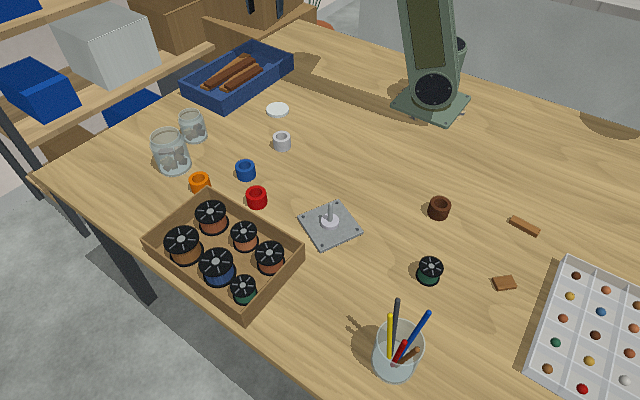

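View pics/top0.png

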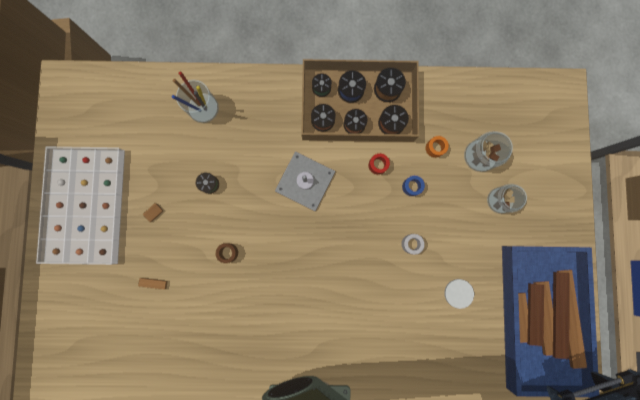

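In the top view, the walnut ring is at (227,253); its dark look-alike is the black spool at (207,183). The blue weight is at (414,186), with the red look-alike at (380,163) and the orange one at (437,146). The white ring is at (414,244) and the stand at (306,181). I choose brown (227,253) and blue (414,186). Next I'll measure them and check with one crop.

```bash
cat > h.py <<'E'
from workcell import *
import cv2,numpy as np
def ray(n,px):
    c=camera_info(n);R=cv2.Rodrigues(np.array(c["rvec"],float))[0];o=-R.T@np.array(c["tvec"],float).ravel()
    return o,R.T@np.array([(px[0]-c["cx"])/c["fx"],(px[1]-c["cy"])/c["fy"],1])
def onz(n,px,z):
    o,d=ray(n,px);return (o+d*(z-o[2])/d[2]).round(1)
def blob(im,name,win):
    x,y,r=win;h=cv2.cvtColor(im,cv2.COLOR_BGR2HSV).astype(int);H,S,V=h[...,0],h[...,1],h[...,2]
    m={"blue":(abs(H-112)<14)&(S>130),"brown":((H<16)|(H>170))&(V<125)&(S>60),"white":(S<30)&(V>135),"grey":(S<45)&(V>85),"red":((H<8)|(H>172))&(S>150),"orange":(abs(H-15)<7)&(S>200)}[name]
    k=np.zeros(m.shape,np.uint8);k[y-r:y+r,x-r:x+r]=m[y-r:y+r,x-r:x+r]
    k=cv2.morphologyEx(k,cv2.MORPH_OPEN,np.ones((2,2)))
    c=max(cv2.findContours(k,0,2)[0],key=cv2.contourArea);hl=cv2.convexHull(c);M=cv2.moments(hl)
    return np.array([M["m10"],M["m01"]])/M["m00"],cv2.boundingRect(c),cv2.minAreaRect(c)
E
python3 - <<'E'
from h import *
t=grab_frame("top");s=grab_frame("scene")
for n,wt,ws,z in(("brown",(227,253,18),(439,208,20),20),("blue",(414,186,18),(246,170,18),20),("white",(414,244,18),(282,141,18),20),("grey",(306,181,36),(330,224,40),8),("red",(380,163,16),(257,197,16),20),("orange",(437,146,16),(200,182,16),20)):
    for c,im,w in(("top",t,wt),("scene",s,ws)):
        p,b,r=blob(im,n,w);print(n,c,p.round(1),b,"ang",round(r[2]),onz(c,p,z))
a=[cv2.resize(im[y-w//2:y+w//2,x-w//2:x+w//2],(260,260),interpolation=cv2.INTER_CUBIC) for im,x,y,w in((t,227,253,60),(t,414,186,60),(t,306,181,70),(s,439,208,60),(s,246,170,60),(s,330,220,80))]
cv2.imwrite("pics/crop.png",np.vstack([np.hstack(a[:3]),np.hstack(a[3:])]))
E
```

```text
brown top [226.9 254. ] (217, 245, 21, 19) ang 90 [429.4 215.5  20. ]
brown scene [439.6 209. ] (428, 197, 24, 25) ang 21 [433.3 220.5  20. ]
blue top [414.9 186.2] (406, 178, 19, 18) ang 45 [ 611.6 -270.6   20. ]
blue scene [246.1 171. ] (236, 160, 21, 23) ang 79 [ 613.8 -259.6   20. ]
white top [414.7 244.7] (405, 235, 20, 20) ang 90 [ 459.3 -268.4   20. ]
white scene [282.9 141.5] (274, 132, 18, 21) ang 90 [ 460.8 -256.6   20. ]
grey top [305.6 181.9] (276, 153, 60, 59) ang 27 [620.9  16.4   8. ]
grey scene [330.8 226. ] (299, 200, 66, 54) ang 65 [626.7  26.3   8. ]
red top [379.9 164.4] (370, 155, 21, 20) ang 45 [ 668.4 -178.8   20. ]
red scene [256.9 198.1] (246, 186, 22, 25) ang 79 [ 670.3 -170.7   20. ]Traceback (most recent call last):
  File "<stdin>", line 5, in <module>
  File "h.py", line 13, in blob
    c=max(cv2.findContours(k,0,2)[0],key=cv2.contourArea);hl=cv2.convexHull(c);M=cv2.moments(hl)
ValueError: max() iterable argument is empty
```

```bash
python3 - <<'E'
from h import *
t=cv2.imread("pics/top0.png");s=cv2.imread("pics/scene0.png")
for c in("top","scene"):print({k:np.round(v,3).tolist() if hasattr(v,'__len__') else v for k,v in camera_info(c).items()})
a=[cv2.resize(im[y-w//2:y+w//2,x-w//2:x+w//2],(260,260),interpolation=cv2.INTER_CUBIC) for im,x,y,w in((t,227,253,60),(t,414,186,60),(t,306,181,70),(s,439,208,60),(s,246,170,60),(s,330,220,80))]
cv2.imwrite("pics/crop.png",np.vstack([np.hstack(a[:3]),np.hstack(a[3:])]))
# base pedestal reference
E
```

```text
{'fx': 433.5457598183008, 'fy': 433.5457598183008, 'cx': 319.5378105114941, 'cy': 195.0412799363576, 'rvec': [2.184, -2.156, 0.121], 'tvec': [-28.489, 583.548, 1090.853]}
{'fx': 393.1448107286433, 'fy': 393.1448107286433, 'cx': 321.48464995181376, 'cy': 192.619597593218, 'rvec': [1.212, 2.356, -0.91], 'tvec': [363.575, -300.326, 1314.516]}
```

View pics/crop.png

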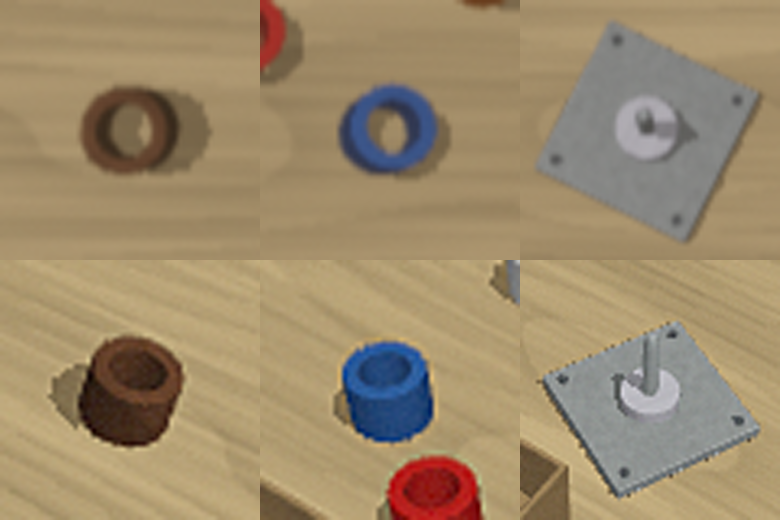

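The crop confirms both choices: brown ring at top left, blue collar at top centre, and the stand with its post. The two views differ by 5–12 mm in y, so I'll use the gripper as a local reference. Going above the walnut ring.

Request:
{"name": "move_arm", "arguments": {
  "motion": [
    [75,[0.33,1,0],[0,0,0]],
    [75,[0.33,1,0],[0,0,0]],
    [75,[0.33,1,0],[0,0,0]],
    [75,[0.33,1,0],[0,0,0]],
    [75,[0.33,1,0],[0,0,0]],
    [75,[0.33,1,0],[0,0,0]],
    [75,[0.33,1,0],[0,0,0]],
    [75,[0.33,1,0],[0,0,0]],
    [75,[0.33,1,0],[0,0,0]],
    [75,[0.33,1,0],[0,0,0]],
    [75,[0.33,1,0],[0,0,0]],
    [75,[0.33,1,0],[0,0,0]],
    [75,[0.33,1,0],[0,0,0]],
    [75,[0.33,1,0],[0,0,0]],
    [75,[0.33,1,0],[0,0,0]],
    [75,[0.33,1,0],[0,0,0]],
    [75,[0.33,1,0],[0,0,0]],
    [75,[0.33,1,0],[0,0,0]],
    [75,[0.33,1,0],[0,0,0]],
    [75,[0.33,1,0],[0,0,0]]
  ]
}}

```text
time_s: 1.87
ee_pos: [337.0, -47.4, 214.1]
ee_rot: [180.0, -0.0, 17.4]
force: [1.1, -0.6, -0.2]
gripper_width: 75.2
gripper_force: 0.0
```

Request:
{"name": "move_arm", "arguments": {
  "motion": [
    [75,[0.33,1,0],[0,0,0]],
    [75,[0.33,1,0],[0,0,0]],
    [75,[0.33,1,0],[0,0,0]],
    [75,[0.33,1,0],[0,0,0]],
    [75,[0.33,1,0],[0,0,0]],
    [75,[0.33,1,-0.5],[0,0,0]],
    [75,[0.33,1,-0.5],[0,0,0]],
    [75,[0.33,1,-0.8],[0,0,0]],
    [75,[0.33,1,-0.8],[0,0,0]],
    [75,[0.33,1,-0.8],[0,0,0]],
    [75,[0.2,0.6,-0.8],[0,0,0]],
    [75,[0,0,-0.8],[0,0,0]],
    [75,[0,0,0],[0,0,0]],
    [75,[0,0,0],[0,0,0]]
  ]
}}

```text
time_s: 3.03
ee_pos: [423.6, 216.0, 88.3]
ee_rot: [180.0, 0.2, 17.4]
force: [0.1, 0.4, 0.2]
gripper_width: 74.9
gripper_force: 0.0
```

```bash
python3 - <<'E'
from h import *
t=grab_frame("top");s=grab_frame("scene");st=state();print(st["time_s"],st["ee_pos"],st["ee_rot"],st["gripper_width"],st["force"])
p=np.array(st["ee_pos"])
a=[]
for n,im,x,y in(("top",t,240,245),("scene",s,430,190)):
    c=camera_info(n);q=cv2.projectPoints(p[None],np.array(c["rvec"]),np.array(c["tvec"]),np.array([[c["fx"],0,c["cx"]],[0,c["fy"],c["cy"]],[0,0,1]]),None)[0].ravel();print(n,q)
    w=75;cr=cv2.resize(im[y-w:y+w,x-w:x+w],(390*1,390),interpolation=cv2.INTER_CUBIC)
    cv2.drawMarker(cr,tuple(int(v) for v in ((q[0]-x+w+.5)*2.6,(q[1]-y+w+.5)*2.6)),(0,255,0),0,10);a.append(cr)
cv2.imwrite("pics/c2.png",np.hstack(a))
E
```

```text
3.1333 [425.05236481 216.2462117   90.01948974] [-1.79995692e+02 -9.11285283e-02  1.73800501e+01] 74.99994276965076 [-0.29924998  0.23994098 -0.2077027 ]
top [220.5296705  256.64847431]
scene [446.14251707 186.95271845]
```

View pics/c2.png

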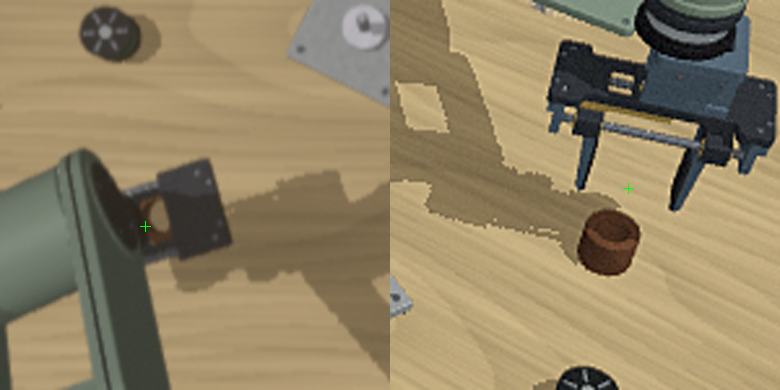

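The gripper straddles the ring: in the scene crop the fingertips lie either side of it, and the TCP marker matches to within a few mm. Descend and grip.

Request:
{"name": "move_arm", "arguments": {
  "motion": [
    [75,[0.24,0.08,-0.4],[0,0,0]],
    [75,[0,0,-0.5],[0,0,0]],
    [75,[0,0,-0.5],[0,0,0]],
    [75,[0,0,-0.5],[0,0,0]],
    [75,[0,0,-0.5],[0,0,0]],
    [75,[0,0,-0.5],[0,0,0]],
    [75,[0,0,-0.3],[0,0,0]],
    [75,[0,0,0],[0,0,0]],
    [75,[0,0,0],[0,0,0]],
    [45,[0,0,0],[0,0,0]],
    [45,[0,0,0],[0,0,0]],
    [45,[0,0,0],[0,0,0]],
    [45,[0,0,0],[0,0,0]],
    [45,[0,0,0],[0,0,0]],
    [45,[0,0,0],[0,0,0]],
    [45,[0,0,0],[0,0,0]]
  ],
  "grip_force": 15
}}

```text
time_s: 4.47
ee_pos: [430.9, 218.5, 9.5]
ee_rot: [180.0, -0.1, 17.4]
force: [-1.0, 0.2, 5.8]
gripper_width: 52.3
gripper_force: 15.0
```

Request:
{"name": "move_arm", "arguments": {
  "motion": [
    [45,[0,0,0.4],[0,0,0]],
    [45,[0,0,0.8],[0,0,0]],
    [45,[0,0,0.8],[0,0,0]],
    [45,[0,0,0.8],[0,0,0]],
    [45,[0,0,0.8],[0,0,0]],
    [45,[0,0,0.8],[0,0,0]],
    [45,[0.4,-0.4,0.4],[0,0,0]],
    [45,[0.8,-0.8,0],[0,0,0]],
    [45,[0.8,-0.8,0],[0,0,0]],
    [45,[0.8,-0.8,0],[0,0,0]],
    [45,[0.8,-0.8,0],[0,0,0]],
    [45,[0.8,-0.8,0],[0,0,0]],
    [45,[0.8,-0.8,0],[0,0,0]],
    [45,[0.8,-0.8,0],[0,0,0]],
    [45,[0.8,-0.8,0],[0,0,0]],
    [45,[0.8,-0.8,0],[0,0,0]],
    [45,[0.15,-0.25,0],[0,0,0]],
    [45,[0,0,0],[0,0,0]],
    [45,[0,0,0],[0,0,0]]
  ]
}}

```text
time_s: 6.05
ee_pos: [623.4, 22.2, 128.2]
ee_rot: [-179.9, 0.1, 17.4]
force: [0.3, -0.7, -1.0]
gripper_width: 52.5
gripper_force: 15.0
```

```bash
python3 - <<'E'
from h import *
t=grab_frame("top");s=grab_frame("scene");st=state();print(st["time_s"],st["ee_pos"],st["ee_rot"],st["gripper_width"],st["force"])
cv2.imwrite("pics/s3.png",s)
a=[]
for im,x,y in((t,306,181),(s,330,200)):
    w=60;a.append(cv2.resize(im[y-w:y+w,x-w:x+w],(390,390),interpolation=cv2.INTER_CUBIC))
cv2.imwrite("pics/c3.png",np.hstack(a))
E
```

```text
6.15 [623.09006853  23.03310626 128.70506823] [-1.79953000e+02  7.31876023e-02  1.74479346e+01] 52.157261518445544 [-0.67415272  0.01488908  0.05808531]
```

View pics/c3.png

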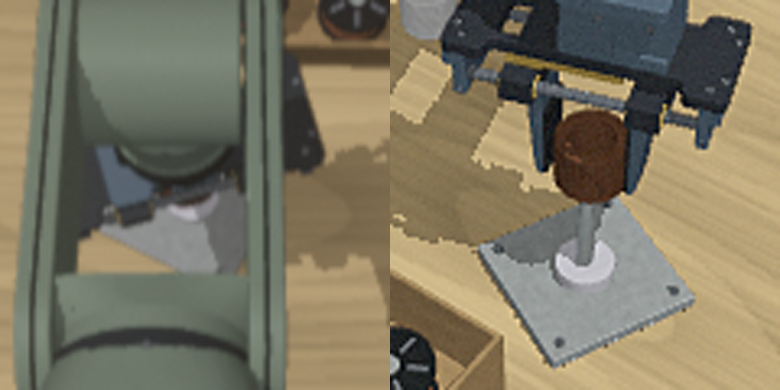

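```bash
python3 - <<'E'
from h import *
s0=cv2.imread("pics/scene0.png");s=cv2.imread("pics/s3.png");t0=cv2.imread("pics/top0.png")
p,b,r=blob(s,"brown",(332,180,28));print("ring",p,b,onz("scene",p,139.2))
for n,im,w,th in(("scene",s0,(330,222,14),190),("top",t0,(305,181,14),190)):
    x,y,r=w;g=im.min(2);print(n,np.percentile(g[y-r:y+r,x-r:x+r],[50,80,90,97]))
    for th in(165,180):
        k=np.zeros(g.shape,np.uint8);k[y-r:y+r,x-r:x+r]=(g>th)[y-r:y+r,x-r:x+r]
        c=max(cv2.findContours(k,0,2)[0],key=cv2.contourArea);c=cv2.convexHull(c);M=cv2.moments(c);q=np.array([M["m10"],M["m01"]])/M["m00"];print(th,q,cv2.boundingRect(c),onz(n,q,18),onz(n,q,24))
    # board: intersect diagonals
    h=cv2.cvtColor(im,cv2.COLOR_BGR2HSV);k=((h[...,1]<45)&(h[...,2]>85)).astype(np.uint8)
    mm=np.zeros_like(k);mm[y-38:y+42,x-42:x+42]=1
    k=cv2.morphologyEx(k*mm,cv2.MORPH_OPEN,np.ones((7,7)));c=max(cv2.findContours(k,0,2)[0],key=cv2.contourArea)
    h=cv2.convexHull(c);M=cv2.moments(h);q=np.array([M["m10"],M["m01"]])/M["m00"];print("board",q,cv2.boundingRect(h),onz(n,q,6))
cv2.imwrite("pics/c4.png",cv2.resize(s0[190:260,290:375],(765,630)[:2] and (720,593),interpolation=cv2.INTER_CUBIC))
E
```

```text
ring [332.16666667 188.48470662] (321, 175, 23, 28) [625.5  25.2 139.2]
scene [144. 153. 186. 192.]
165 [329.95020325 220.34247967] (321, 214, 18, 13) [620.1  19.2  18. ] [624.2  21.8  24. ]
180 [329.76687764 220.34388186] (321, 214, 18, 13) [620.4  18.8  18. ] [624.4  21.4  24. ]
board [329.55127853 224.76390798] (302, 202, 55, 47) [624.  21.   6.]
top [132. 148. 168. 171.]
165 [302.74824191 180.73277075] (297, 173, 14, 15) [622.4  23.7  18. ] [621.6  23.5  24. ]Traceback (most recent call last):
  File "<stdin>", line 8, in <module>
ValueError: max() iterable argument is empty
```

From the scene view, the held ring is about (2, 4) mm off the post axis, inside the 10 mm clearance. Correct and lower.

Request:
{"name": "move_arm", "arguments": {
  "motion": [
    [45,[-0.08,-0.16,0],[0,0,0]],
    [45,[0,0,-0.3],[0,0,0]],
    [45,[0,0,-0.3],[0,0,0]],
    [45,[0,0,-0.4],[0,0,0]],
    [45,[0,0,-0.4],[0,0,0]],
    [45,[0,0,-0.4],[0,0,0]],
    [45,[0,0,-0.4],[0,0,0]],
    [45,[0,0,-0.4],[0,0,0]],
    [45,[0,0,-0.4],[0,0,0]],
    [45,[0,0,-0.4],[0,0,0]],
    [45,[0,0,-0.2],[0,0,0]],
    [45,[0,0,-0.1],[0,0,0]],
    [45,[0,0,0],[0,0,0]]
  ]
}}

```text
time_s: 7.23
ee_pos: [622.0, 18.0, 35.8]
ee_rot: [-180.0, 0.1, 17.4]
force: [0.0, -0.1, 0.8]
gripper_width: 52.4
gripper_force: 15.0
```

Request:
{"name": "move_arm", "arguments": {
  "motion": [
    [45,[0,0,-0.05],[0,0,0]],
    [45,[0,0,-0.04],[0,0,0]],
    [45,[0,0,-0.04],[0,0,0]],
    [45,[0,0,0],[0,0,0]],
    [45,[0,0,0],[0,0,0]]
  ]
}}

```text
time_s: 7.65
ee_pos: [622.6, 18.1, 33.6]
ee_rot: [180.0, -0.1, 17.4]
force: [0.4, -0.3, 0.4]
gripper_width: 52.6
gripper_force: 15.0
```

Request:
{"name": "move_arm", "arguments": {
  "motion": [
    [45,[0,0,-0.04],[0,0,0]],
    [45,[0,0,-0.04],[0,0,0]],
    [45,[0,0,0],[0,0,0]],
    [45,[0,0,0],[0,0,0]]
  ]
}}

```text
time_s: 7.98
ee_pos: [622.6, 18.0, 33.5]
ee_rot: [180.0, -0.1, 17.4]
force: [-3.3, 0.3, 10.7]
gripper_width: 52.0
gripper_force: 15.0
```

Request:
{"name": "move_arm", "arguments": {
  "motion": [
    [60,[0,0,0],[0,0,0]],
    [75,[0,0,0],[0,0,0]],
    [75,[0,0,0],[0,0,0]],
    [75,[0,0,0],[0,0,0]],
    [75,[0,0,0.3],[0,0,0]],
    [75,[0,0,0.5],[0,0,0]],
    [75,[0,0,0.8],[0,0,0]],
    [75,[0,0,0.8],[0,0,0]],
    [75,[0,0,0.8],[0,0,0]],
    [75,[0,0,0.8],[0,0,0]],
    [75,[0,-0.5,0],[0,0,0]],
    [75,[0,-0.8,0],[0,0,0]],
    [75,[0,-1,0],[0,0,0]],
    [75,[0,-1,0],[0,0,0]],
    [75,[0,-1,0],[0,0,0]],
    [75,[0,-1,0],[0,0,0]],
    [75,[0,-1,0],[0,0,0]],
    [75,[0,-1,0],[0,0,0]],
    [75,[0,-1,0],[0,0,0]],
    [75,[0,-1,0],[0,0,0]]
  ]
}}

```text
time_s: 9.65
ee_pos: [621.4, -216.3, 130.3]
ee_rot: [-180.0, 0.1, 17.4]
force: [0.8, -0.0, -0.3]
gripper_width: 74.9
gripper_force: 0.0
```

Request:
{"name": "move_arm", "arguments": {
  "motion": [
    [75,[-0.2,-1,0],[0,0,0]],
    [75,[-0.2,-1,0],[0,0,0]],
    [75,[0,-0.7,0],[0,0,0]],
    [75,[0,-0.3,0],[0,0,0]],
    [75,[0,0,-0.8],[0,0,0]],
    [75,[0,0,-0.6],[0,0,0]],
    [75,[0,0,0],[0,0,0]],
    [75,[0,0,0],[0,0,0]]
  ]
}}

```text
time_s: 10.32
ee_pos: [611.9, -288.6, 95.2]
ee_rot: [-179.9, 0.1, 17.4]
force: [-0.5, -0.9, 0.3]
gripper_width: 75.4
gripper_force: 0.0
```

```bash
python3 - <<'E'
from h import *
s=grab_frame("scene");st=state();print(st["time_s"],st["ee_pos"],st["ee_rot"],st["gripper_width"],st["force"])
p=np.array(st["ee_pos"]);c=camera_info("scene");q=cv2.projectPoints(p[None],np.array(c["rvec"]),np.array(c["tvec"]),np.array([[c["fx"],0,c["cx"]],[0,c["fy"],c["cy"]],[0,0,1]]),None)[0].ravel();print(q)
cv2.imwrite("pics/c5.png",cv2.resize(s[90:260,190:390],(800,600)[:1]*0 or (700,595),interpolation=cv2.INTER_CUBIC))
E
```

```text
10.3667 [ 612.68750707 -288.98973163   96.42391631] [-1.79996460e+02 -1.03158566e-02  1.74440025e+01] 75.30233649027578 [ 0.29751815  0.39237075 -0.17818379]
[234.03001682 144.8905975 ]
```

View pics/c5.png

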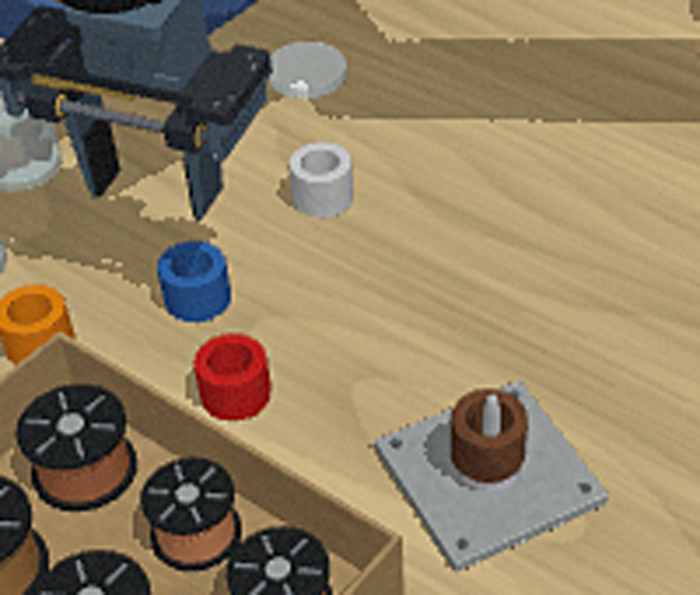

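The ring sits on the seat with the post in its bore (crop (490,430)). The gripper is 27 mm past the blue weight in −y because I miscounted rows. Correct, descend, grip.

Request:
{"name": "move_arm", "arguments": {
  "motion": [
    [75,[0,0.6,0],[0,0,0]],
    [75,[0,0.48,0],[0,0,0]],
    [75,[0,0,-0.4],[0,0,0]],
    [75,[0,0,-0.6],[0,0,0]],
    [75,[0,0,-0.6],[0,0,0]],
    [75,[0,0,-0.6],[0,0,0]],
    [75,[0,0,-0.6],[0,0,0]],
    [75,[0,0,-0.5],[0,0,0]],
    [75,[0,0,-0.22],[0,0,0]],
    [75,[0,0,0],[0,0,0]],
    [75,[0,0,0],[0,0,0]],
    [45,[0,0,0],[0,0,0]],
    [45,[0,0,0],[0,0,0]],
    [45,[0,0,0],[0,0,0]],
    [45,[0,0,0],[0,0,0]],
    [45,[0,0,0],[0,0,0]],
    [45,[0,0,0],[0,0,0]],
    [45,[0,0,0],[0,0,0]]
  ],
  "grip_force": 35
}}

```text
time_s: 11.87
ee_pos: [612.8, -262.9, 8.9]
ee_rot: [179.9, -0.1, 17.4]
force: [0.3, -1.8, 3.1]
gripper_width: 50.3
gripper_force: 35.0
```

Request:
{"name": "move_arm", "arguments": {
  "motion": [
    [45,[0,0,0.3],[0,0,0]],
    [45,[0,0,0.7],[0,0,0]],
    [45,[0,0,0.8],[0,0,0]],
    [45,[0,0,0.8],[0,0,0]],
    [45,[0,0,0.8],[0,0,0]],
    [45,[0,0,0.8],[0,0,0]],
    [45,[0,0,0.8],[0,0,0]],
    [45,[0,0.5,0],[0,0,0]],
    [45,[0,0.8,0],[0,0,0]],
    [45,[0.1,1,0],[0,0,0]],
    [45,[0.1,1,0],[0,0,0]],
    [45,[0.1,1,0],[0,0,0]],
    [45,[0,1,0],[0,0,0]],
    [45,[0,1,0],[0,0,0]],
    [45,[0,1,0],[0,0,0]],
    [45,[0,1,0],[0,0,0]],
    [45,[0,1,0],[0,0,0]],
    [45,[0,1,0],[0,0,0]],
    [45,[0,0.8,0],[0,0,0]],
    [45,[0,0.5,0],[0,0,0]]
  ]
}}

```text
time_s: 13.53
ee_pos: [617.9, 30.8, 131.4]
ee_rot: [-179.9, 0.2, 17.5]
force: [-0.9, -0.3, -3.3]
gripper_width: 50.2
gripper_force: 35.0
```

Request:
{"name": "move_arm", "arguments": {
  "motion": [
    [45,[0,0.4,0],[0,0,0]],
    [45,[0,0.2,0],[0,0,0]],
    [45,[0,0,0],[0,0,0]],
    [45,[0,0,0],[0,0,0]]
  ]
}}

```text
time_s: 13.87
ee_pos: [619.6, 42.0, 132.9]
ee_rot: [180.0, 0.0, 17.4]
force: [-0.2, -0.5, -1.6]
gripper_width: 50.5
gripper_force: 35.0
```

```bash
python3 - <<'E'
from h import *
s=grab_frame("scene");st=state();print(st["time_s"],st["ee_pos"],st["ee_rot"],st["gripper_width"],st["force"])
cv2.imwrite("pics/s6.png",s)
p,b,r=blob(s,"blue",(332,185,32));print("weight",p,b,onz("scene",p,st["ee_pos"][2]+11.1))
p,b,r=blob(s,"brown",(330,215,22));print("ring",p,b,onz("scene",p,44))
cv2.imwrite("pics/c6.png",cv2.resize(s[150:260,275:385],(500,500),interpolation=cv2.INTER_CUBIC))
E
```

```text
13.9167 [619.71227297  41.67762655 133.03852702] [1.79971003e+02 2.69778080e-02 1.73623029e+01] 50.36477260367369 [-0.45250349 -0.35618262 -3.28970426]
weight [340.4335512  189.24680984] (329, 175, 23, 29) [620.8  43.4 144.1]
ring [330.21498371 215.19978284] (320, 203, 22, 26) [624.4  22.1  44. ]
```

View pics/c6.png

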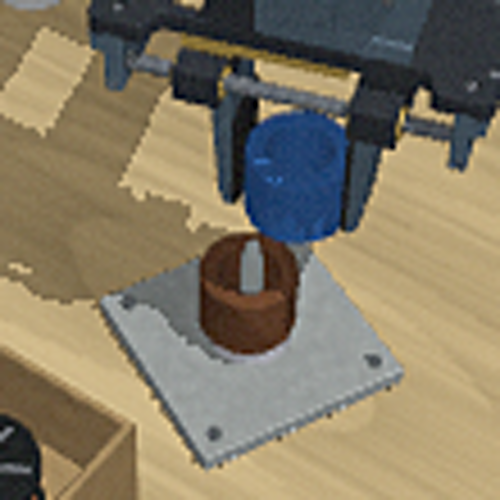

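The weight hangs upright in the gripper, about 22 mm past the post in +y; the ring is seated, with the post tip visible. Correct and lower, stopping just above contact.

Request:
{"name": "move_arm", "arguments": {
  "motion": [
    [45,[0.11,-0.44,0],[0,0,0]],
    [45,[0,-0.44,0],[0,0,0]],
    [45,[0,0,0],[0,0,0]],
    [45,[0,0,-0.3],[0,0,0]],
    [45,[0,0,-0.4],[0,0,0]],
    [45,[0,0,-0.4],[0,0,0]],
    [45,[0,0,-0.4],[0,0,0]],
    [45,[0,0,-0.4],[0,0,0]],
    [45,[0,0,-0.25],[0,0,0]],
    [45,[0,0,-0.15],[0,0,0]],
    [45,[0,0,0],[0,0,0]],
    [45,[0,0,0],[0,0,0]]
  ]
}}

```text
time_s: 14.92
ee_pos: [622.7, 20.7, 75.6]
ee_rot: [180.0, -0.0, 17.4]
force: [-0.1, 0.3, -2.6]
gripper_width: 50.0
gripper_force: 35.0
```

Request:
{"name": "move_arm", "arguments": {
  "motion": [
    [45,[0,0,-0.05],[0,0,0]],
    [45,[0,0,-0.05],[0,0,0]],
    [45,[0,0,-0.03],[0,0,0]],
    [45,[0,0,0],[0,0,0]],
    [45,[0,0,0],[0,0,0]]
  ]
}}

```text
time_s: 15.33
ee_pos: [622.8, 20.6, 72.9]
ee_rot: [180.0, -0.1, 17.4]
force: [-0.5, 0.2, -1.2]
gripper_width: 50.4
gripper_force: 35.0
```

Request:
{"name": "move_arm", "arguments": {
  "motion": [
    [45,[0,0,-0.03],[0,0,0]],
    [45,[0,0,-0.03],[0,0,0]],
    [45,[0,0,0],[0,0,0]],
    [45,[0,0,0],[0,0,0]]
  ]
}}

```text
time_s: 15.67
ee_pos: [622.9, 20.6, 72.9]
ee_rot: [180.0, -0.1, 17.4]
force: [-3.4, -0.1, 7.2]
gripper_width: 50.6
gripper_force: 35.0
```

```bash
python3 - <<'E'
from h import *
s=grab_frame("scene");st=state();print(st["ee_pos"],st["force"])
cv2.imwrite("pics/c7.png",cv2.resize(s[150:260,275:385],(500,500),interpolation=cv2.INTER_CUBIC))
E
```

```text
[622.82810007  20.58874     72.88885292] [-3.5194506   1.01768133  7.43474427]
```

View pics/c7.png

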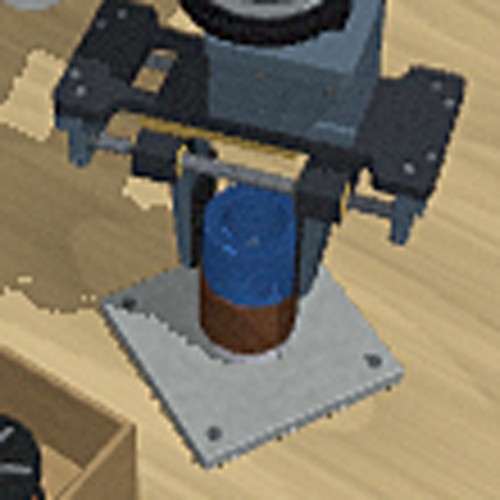

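The weight rests flat and aligned on the ring, with contact force felt. Release and rise.

Request:
{"name": "move_arm", "arguments": {
  "motion": [
    [60,[0,0,0],[0,0,0]],
    [78,[0,0,0],[0,0,0]],
    [78,[0,0,0],[0,0,0]],
    [78,[0,0,0],[0,0,0]],
    [78,[0,0,0],[0,0,0]],
    [78,[0,0,0.3],[0,0,0]],
    [78,[0,0,0.6],[0,0,0]],
    [78,[0,0,0.8],[0,0,0]],
    [78,[0,0,0.8],[0,0,0]],
    [78,[0,0,0.8],[0,0,0]],
    [78,[0,0,0.8],[0,0,0]],
    [78,[0,0,0.5],[0,0,0]],
    [78,[0,0,0],[0,0,0]],
    [78,[0,0,0],[0,0,0]],
    [78,[0,0,0],[0,0,0]]
  ]
}}

```text
time_s: 16.97
ee_pos: [621.9, 20.6, 185.1]
ee_rot: [-180.0, 0.1, 17.4]
force: [-0.0, 0.0, -0.9]
gripper_width: 77.6
gripper_force: 0.0
```

```bash
python3 - <<'E'
from h import *
s=grab_frame("scene");st=state();print(st["ee_pos"],st["force"])
cv2.imwrite("pics/c8.png",cv2.resize(s[150:260,275:385],(500,500),interpolation=cv2.INTER_CUBIC))
E
```

```text
[621.70797289  20.54568768 184.68387681] [ 0.55203447  0.64816993 -0.50167871]
```

View pics/c8.png

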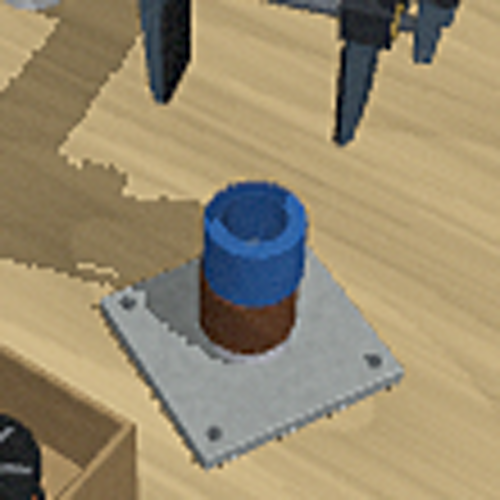

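The weight sits flat on the ring, both over the post, and the gripper is clear.

```bash
python3 -c "
from workcell import *
print(job_done())"
```

```text
the job is handed in; nothing more can be done
None
```

The walnut ring is seated flat on the stand and the blue weight sits flat on top of it, both over the post; I didn't touch the white ring, and the job is handed in (no verdict was shown).

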